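# Third hand at the model-maker's jig

### The arm

A 6-joint arm with a two-finger parallel gripper is mounted at the origin on the work surface. World frame = base frame: x ahead of the robot, y to its left, z up, the work surface at z = 0. Lengths are in m, angles in rad, forces in N, time in s.
With the tool pointing down it reaches from about 0.35 to 0.775 m from the base axis. Payload 7.3 kg.
Tool frame: the origin (TCP) lies midway between the tips of the shut fingers; the grasp point (between the pads) lies 19 mm behind it; z points along the fingers, y is the direction in which the jaws open and shut (so a half turn about z gives the same grasp; the last joint's range is limited). The gripper opens to 92 mm and grips with 3 to 60 N. Pads are 19 mm wide; open, the fingers measure 130 mm over their backs; the gripper's body (75 mm by 190 mm) begins 47 mm behind the grasp point.
Start: joints at [1.027, 0.342, 1.524, -0, 1.275, -0.146], TCP at [0.203, 0.484, 0.227] pointing down, gripper open.
Joint ranges: [-2.53, 2.53], [-0.77, 2.02], [0.04, 2.7], [-1, 4.14], [0.28, 2.66], [-3.11, 3.11]. Speed limits (rad/s): [2.57, 2.57, 3.14, 3.14, 3.14, 3.14].

### API

Orientations are given as [roll, pitch, yaw] about the fixed x, y, z axes, in that order (R = Rz(yaw) Ry(pitch) Rx(roll)).
In Python, from cell import robot gives the robot as it stands.
- The arm moves only by the shell command python3 -m crank 'ROWS' [FORCE]. ROWS is a JSON object of lists of equal length, an entry for each row: "claw": the opening, from 0 (shut) to 1 (fully open); "delta_pos": the shift along the tool's x, y, z in units of 25 mm (1.0 is 25 mm), a list of three; "roll": the turn about the tool's z in units of 6 degrees (1.0 is 6 degrees). In form: {"claw": [claw, ...], "delta_pos": [[dx, dy, dz], ...], "roll": [roll, ...]}. A call has exactly 8 rows; each row is the pose to reach, as a shift and turn from the pose commanded when the call began, along the tool's axes at that moment; what a row does not reach only later rows make up. A row lasts 1/12 s, in which the tool goes at most 41.7 mm and 7.16 degrees, less where a joint would pass 70% of its speed; a pose out of reach is approached as far as the arm can. A call with a gripper value outside its range is refused whole. The fingers move at their own pace and stop on an object; FORCE is the grip in N (left out, the last holds). Time passes only in rows, so rows that repeat a pose let the fingers close, or fill a call up. It gives the time, the measured TCP pose, the force and the opening at its end, in the units of the state.
- robot.observe(): the state, without advancing time (a new reading comes with each control period).
- robot.read_camera(name): name is "side" or "top" or "wrist"; returns a dict with "color" (384x512x3 uint8, blue, green, red), "fx", "fy", "cx", "cy" (pixels), "k1" (the pictures are not rectified: a ray, as slopes to the right and down, at radius r is drawn at 1 + k1 r^2 times it, then the intrinsics apply), "rvec" (rotation vector, rad) and "tvec" (3), from world to camera coordinates, as OpenCV has them; the wrist camera has in their place "hand_eye" (4x4, takes a point from camera to tool coordinates, whose origin is the TCP and whose axes are the flange's). Camera axes: x right, y down, z forward; pixel columns grow to the right and rows downward; lengths in m; the calibration is good to about 2 mm. A picture is of the moment at which its call begins: read the wrist's pose just before it. There is no depth.
- robot.hand_in(): hands the job in, once; it reports no verdict.
The state is a dict: "time": time; "qpos": joint angles; "qvel": joint speeds; "joint_efforts": joint torques, N m; "tool_pos": TCP position; "tool_rot": TCP orientation; "contact_force": force on the tool from outside, world axes, zero at the start; "torque": the same for the moment, N m; "opening": finger opening in m.
Only numpy, scipy, OpenCV 4.12 (cv2) and the standard library are available. Lean on these libraries where they do the work, as an engineer would, in place of code of your own. Each camera call takes 0.05 s, during which the arm holds its last target.

### The job

Lock the jig's fence by sliding its red-knobbed barrel bolt fully home into the keeper, then stand the little plaster portal upright on the jig board between the yellow lines, plain back towards the orange sprung pad, and press it squarely and steadily against the pad with about 10 newtons (pointer in the middle of the green), never near 25. Finish while still holding it pressed, without letting go, so that a colleague can pin it, and leave everything else on the bench where it stands.

Things in the scene. Friction and masses are not known exactly. Their poses are not given: they have to be found in the camera images.
- jig: Jig fixed to the bench: wooden board, x -100..120, y -225..115 mm in its frame. Origin on the bench top; board top 18 mm up. Its x is the pressing direction (away from the robot, to the fence), y left along the fence, z up. Two yellow lines along x at y = +-27 mm show where the portal stands; the orange pad faces -x at x = 20, y = 0; the bolt lies along y at x = 78, right (-y) of the fence.
- fence (a joint): Blue fence beam at jig x 66..90, y -75..75 mm, top 80 mm above the bench. It slides in +x of the jig, 0 (forward, as at the start) to 0.030 m, with only 1.5 N of friction, unless the bolt is home in its keeper; then it gives about 2 mm and stands firm.
- bolt (a joint): Barrel bolt, slide towards +y of the jig: 0 = fully drawn, 0.040 m = fully home in the steel keeper on the fence's right end (hard stop); friction about 2 N. It stays where it is left.
- bolt_knob (a point): Top centre of the bolt's upright red knob, a post 12 mm across that moves with the bolt. This point is 85 mm above the bench; the upper 34 mm can be pinched. Steel guides, 47 mm above the bench at most, stand on the bolt's line before and behind the knob; with the bolt home the front one begins 23 mm beyond the knob's axis.
- pad (a joint): Compression of the sprung orange pad on the fence: 0 = free, 0.030 m = bottomed; spring of 800 N/m without preload, so 10 N is 0.0125 m. A black pointer on its top runs along a strip on the fence: white below 7.5 mm (6 N), green 7.5 to 17.5 mm (6 to 14 N), red beyond.
- pad_plate: The pad's orange plate, 40 wide (y) x 46 tall x 10 mm; axes as the jig's; its origin lies at board height under the centre of its face. It moves with pad and fence.
- pad_face (a point): Centre of the orange pad's front face, 40 mm above the board (58 mm above the bench) while it is free. Set the portal down lightly: if it is forced down on the board, friction there tips it as it is pushed.
- portal: Loose miniature plaster portal (arched gateway): 36 mm thick (x), 50 wide (y), 75 tall, 0.1 to 0.22 kg. Origin at centre of underside, z up. Decorated front (red columns, tile ends, up to 5 mm proud, look only) at its -x, plain flat back at +x, sides (+-y) flat from bottom to top; archway 22 wide, 42 tall. It starts upright on the bench, right of the jig, back within 0.6 rad of +x.
- portal_back (a point): Centre of the portal's plain back face: 18 mm along its +x from the origin, 40 mm up.
- glue: Bystander, leave alone: white glue bottle with orange cap, 54 mm across, 140 tall; origin at its underside
- paint_jar: Bystander, leave alone: amber glass paint jar with black lid, 60 mm across, 70 tall; origin at its underside
- tower: Bystander, leave alone: white miniature tower with terracotta roof, 70 x 70 mm, 128 tall; origin at its underside
- brush_mug: Bystander, leave alone: empty blue cup, 80 mm across, 90 tall; origin at its underside
- pin_pot: Bystander, leave alone: closed brass pot, 32 mm across, 26 tall, standing on the jig board; origin at its underside
- offcut: Bystander, leave alone: pale wooden offcut lying flat, 120 x 30 mm, 20 tall; origin at its underside
- driver: Bystander, leave alone: screwdriver with green handle, 170 mm long, lying on the bench; origin at its underside
Things that resemble listed ones, but are neither listed nor needed, are in the scene too. Leave any purple look-alike of the portal alone.

How it is judged:
On the way, in this order (a step that is already met when the one before it is completed fails the run):
1. the bolt is slid home into its keeper (value of joint bolt above 0.036 m and value of joint fence below 0.006 m), for 0.2 s.
2. with the bolt home, the portal stands upright on the jig board between the lines, its plain back towards the pad (value of joint bolt above 0.036 m and y of portal in the frame of jig between -0.012 and 0.012 m and z of portal in the frame of jig below 0.024 m and angle between portal's own z axis and vertical below 0.1 rad and angle between the x axis of portal and the x axis of jig, either way round below 0.1 rad and distance between portal_back and pad_face below 0.06 m), for 0.2 s.
At the end, for the whole second after the job is handed in: Bolt home (36 of 40 mm or more), fence given < 6 mm; portal < 6 mm above the board, upright and square within 0.10 rad, centred within 12 mm, plain back on the pad, pressing it with 6 to 14 N (pad in 6.5 to 18.5 mm), at rest, robot in contact with it (> 3 N) (all of step 1 and y of portal in the frame of jig between -0.012 and 0.012 m and z of portal in the frame of jig below 0.024 m and angle between portal's own z axis and vertical below 0.1 rad and angle between the x axis of portal and the x axis of jig, either way round below 0.1 rad and contact force between portal and pad_plate between 6 and 14 N and value of joint pad between 0.0065 and 0.0185 m and distance between portal_back and pad_face below 0.016 m and x of portal_back in the frame of pad_plate above -0.004 m and (contact force between portal and the fingers above 3 N or contact force between portal and the arm above 3 N) and linear speed of portal below 0.02 m/s); the arm keeps its last pose, push and grip.
It fails at once if the portal is pressed on the pad with more than 25 N (contact force between portal and pad_plate above 25 N).
It fails at once if a bystander is shifted more than 30 mm (distance of any of glue, paint_jar, tower, brush_mug, pin_pot, offcut, driver from where it was at the start of the episode above 0.03 m).
It also fails if it takes over 61 s, if anything falls off the work surface, if the arm or the gripper's body presses on something with over 40 N, if the wrist force passes 120 N, or if a joint passes its speed limit or range.

## Working session

There is one attempt and no reset: what is moved stays moved. The work goes in short steps, Python scripts to look and compute and a shell command to move; the robot and the scene stay as the last step left them, time stands still between calls to the robot, and variables do not carry over. Pictures are saved under pics/ and viewed, and the job is handed in when it is done.

```bash
mkdir -p pics; ls
python3 - <<'E'
from cell import robot
import cv2
o=robot.observe()
print({k:(v if not hasattr(v,'round') else v) for k,v in o.items()})
for n in("side","top","wrist"):
    c=robot.read_camera(n); cv2.imwrite(f"pics/{n}0.png",c["color"])
    print(n,{k:v for k,v in c.items() if k!="color"})
E
```

```text
pics
{'time': 0.0, 'qpos': array([ 1.02701710e+00,  3.42726793e-01,  1.52499061e+00,  2.16179441e-05,
        1.27544261e+00, -1.46007670e-01]), 'qvel': array([ 3.48180433e-04, -2.21618326e-04,  5.72969060e-04, -1.74104091e-05,
        1.67946908e-04,  4.63760164e-04]), 'joint_efforts': array([-1.27843330e-03, -4.31239164e+01, -2.44216543e+01,  7.17010559e-02,
        5.58729633e-02, -1.11379027e-04]), 'tool_pos': array([0.20313022, 0.4836681 , 0.22605209]), 'tool_rot': array([-3.14004498e+00, -2.48486516e-04,  2.74381460e+00]), 'contact_force': array([ 0.09343904, -0.32773162, -0.80761399]), 'torque': array([ 0.00708343, -0.01945984,  0.02185614]), 'opening': 0.09153344651578452}
side {'fx': 451.9919187876535, 'fy': 451.9919187876535, 'cx': 257.4799819670298, 'cy': 193.5072291273375, 'k1': 0.011044797934712212, 'rvec': array([ 0.2526146 , -2.64544168,  1.49334164]), 'tvec': array([0.56083446, 0.14751416, 1.4075781 ])}
top {'fx': 405.0524982852999, 'fy': 405.0524982852999, 'cx': 254.43757673133612, 'cy': 191.00599724674245, 'k1': -0.14473951273596838, 'rvec': array([ 2.13917553, -2.15206013,  0.14742866]), 'tvec': array([-0.01334188,  0.57903977,  1.33384338])}
wrist {'fx': 317.887054973042, 'fy': 317.887054973042, 'cx': 259.53790238294124, 'cy': 195.8857803752116, 'k1': -0.0009192507699934619, 'hand_eye': array([[ 6.41562909e-04, -9.70017601e-01, -2.43033829e-01,
         6.39703917e-02],
       [ 9.99999677e-01,  5.04415409e-04,  6.26541900e-04,
         8.93027344e-04],
       [-4.85166663e-04, -2.43034152e-01,  9.70017611e-01,
        -1.57725218e-01],
       [ 0.00000000e+00,  0.00000000e+00,  0.00000000e+00,
         1.00000000e+00]])}
```

View pics/top0.png

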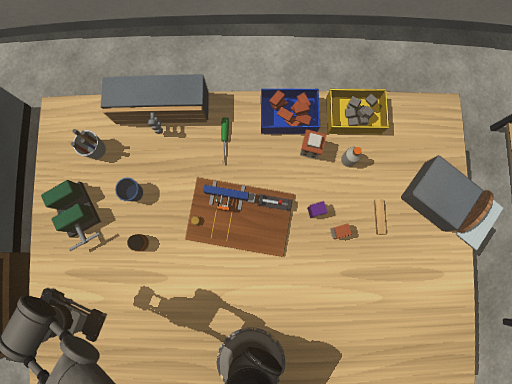

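View pics/side0.png

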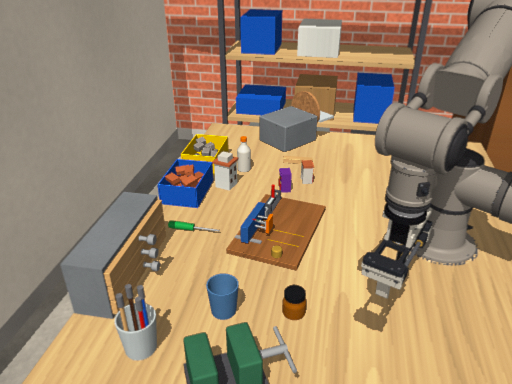

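View pics/wrist0.png

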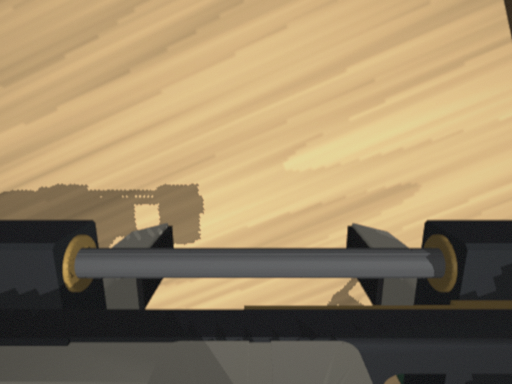

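```bash
cat > h.py <<'E'
import cv2,numpy as np
from scipy.spatial.transform import Rotation as R
def cam(c,obs=None):
    if "rvec" in c:
        Rc=R.from_rotvec(c["rvec"]).as_matrix(); t=np.array(c["tvec"])
        return Rc,t
    T=np.eye(4);T[:3,:3]=R.from_euler('xyz',obs["tool_rot"]).as_matrix();T[:3,3]=obs["tool_pos"]
    W=np.linalg.inv(T@c["hand_eye"])
    return W[:3,:3],W[:3,3]
def K(c): return np.array([[c["fx"],0,c["cx"]],[0,c["fy"],c["cy"]],[0,0,1.]]),np.array([c["k1"],0,0,0.])
def px2z(c,uv,z,obs=None):
    Rc,t=cam(c,obs);k,d=K(c)
    p=cv2.undistortPoints(np.array([[uv]],float),k,d)[0,0]
    o=-Rc.T@t; r=Rc.T@np.array([p[0],p[1],1]); s=(z-o[2])/r[2]
    return o+s*r
def proj(c,P,obs=None):
    Rc,t=cam(c,obs);k,d=K(c)
    return cv2.projectPoints(np.array(P,float).reshape(-1,1,3),cv2.Rodrigues(Rc)[0],t,k,d)[0][:,0]
def crop(im,x0,y0,x1,y1,s,name):
    v=cv2.resize(im[y0:y1,x0:x1],None,fx=s,fy=s,interpolation=cv2.INTER_CUBIC)
    for x in range((x0+9)//10*10,x1,10):
        cv2.line(v,((x-x0)*s,0),((x-x0)*s,4),(255,255,255),1)
        if x%20==0: cv2.putText(v,str(x),((x-x0)*s,14),0,.35,(255,255,255),1)
    for y in range((y0+9)//10*10,y1,10):
        cv2.line(v,(0,(y-y0)*s),(4,(y-y0)*s),(255,255,255),1)
        if y%20==0: cv2.putText(v,str(y),(6,(y-y0)*s+4),0,.35,(255,255,255),1)
    cv2.imwrite(f"pics/{name}.png",v)
E
python3 - <<'E'
import cv2;from h import *
t=cv2.imread("pics/top0.png");s=cv2.imread("pics/side0.png")
crop(t,175,165,305,265,6,"t1");crop(t,290,120,400,250,4,"t2");crop(s,220,150,340,270,5,"s1")
E
```

```text
(no output)
```

View pics/t1.png

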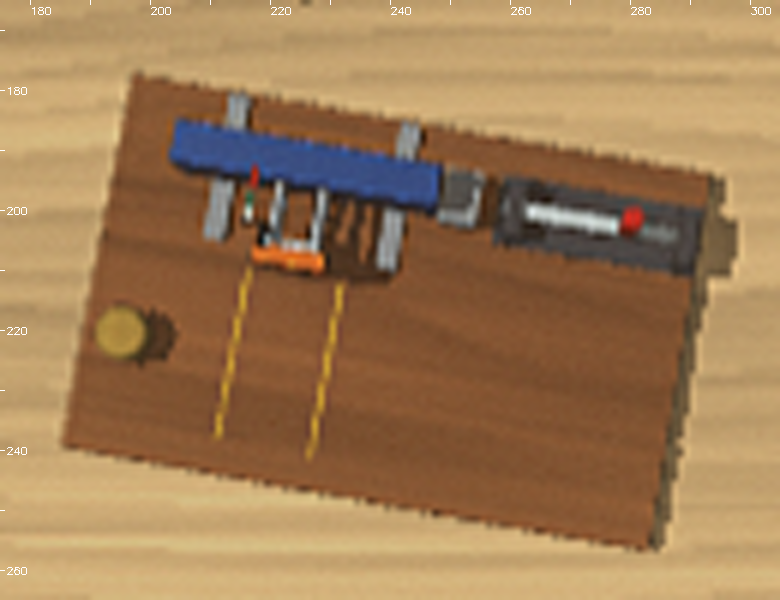

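View pics/t2.png

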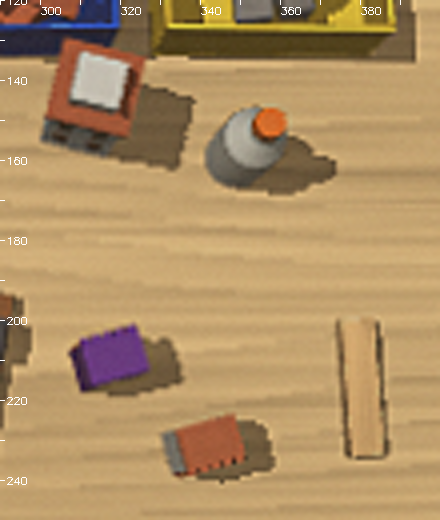

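View pics/s1.png

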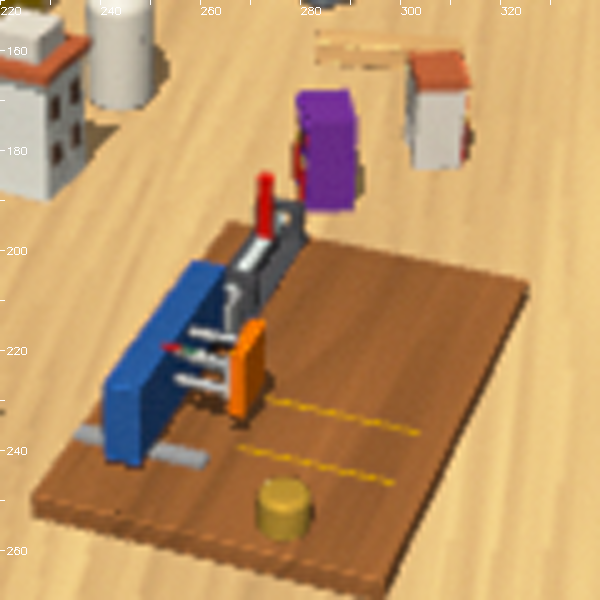

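```bash
cat > m1.py <<'E'
from h import *
from cell import robot
import json
from scipy.optimize import least_squares
ct=robot.read_camera("top");cs=robot.read_camera("side")
t=lambda x,y:(175+(x+.5)/6-.5,165+(y+.5)/6-.5)
s=lambda x,y:(220+(x+.5)/5-.5,150+(y+.5)/5-.5)
Tp=[((.12,.115,.018),t(133,72)),((.12,-.225,.018),t(717,176)),((-.1,-.225,.018),t(655,550)),((-.1,.115,.018),t(65,445)),
((.066,.075,.08),t(170,159)),((.09,.075,.08),t(178,118)),((.066,-.075,.08),t(436,211))]
Sp=[((.12,.115,.018),s(33,500)),((.12,-.225,.018),s(230,222)),((-.1,-.225,.018),s(528,285)),((-.1,.115,.018),s(378,588)),
((.066,.075,.08),s(145,390)),((.09,.075,.08),s(105,380)),((.09,-.075,.08),s(195,262)),((.066,-.075,.08),s(228,268))]
def W(p,P):
    c,sn=np.cos(p[2]),np.sin(p[2]);P=np.atleast_2d(P)
    return np.c_[p[0]+c*P[:,0]-sn*P[:,1],p[1]+sn*P[:,0]+c*P[:,1],P[:,2]]
def res(p):
    return np.concatenate([(proj(ct,W(p,[a for a,b in Tp]))-[b for a,b in Tp]).ravel(),(proj(cs,W(p,[a for a,b in Sp]))-[b for a,b in Sp]).ravel()])
r=least_squares(res,[.55,-.0,-.1]);print(r.x,r.fun.reshape(-1,2).round(1).tolist())
J=r.x
# pad check, knob
for nm,uv,z,c in (("knob",t(632,213),.085,ct),("knobS",s(265,175),.085,cs)):
    P=px2z(c,uv,z);d=P[:2]-J[:2];cc,ss=np.cos(J[2]),np.sin(J[2]);print(nm,P,"jig",cc*d[0]+ss*d[1],-ss*d[0]+cc*d[1])
# portal top corners (t2 scale4 origin 290,120), z=.075
q=lambda x,y:(290+(x+.5)/4-.5,120+(y+.5)/4-.5)
for uv in((175,430),(236,414),(247,460),(187,474)): print("portal",px2z(ct,q(*uv),.075).round(4))
sp=[(411,53),(460,50),(470,88),(413,93)]
for uv in sp: print("portalS",px2z(cs,s(*uv),.075).round(4))
for uv in ((415,165),(462,168)): print("portalS base",px2z(cs,s(*uv),0).round(4))
E
python3 m1.py
python3 - <<'E'
import cv2;from h import *
t=cv2.imread("pics/top0.png");s=cv2.imread("pics/side0.png")
crop(t,322,215,365,245,16,"t3");crop(s,290,150,325,190,14,"s3")
E
```

```text
[ 0.49383101  0.09195023 -0.18113998] [[0.1, 0.5], [-0.7, -0.0], [-1.0, 1.0], [-0.8, 0.8], [-0.1, 0.6], [-0.1, 0.4], [0.2, -0.2], [-0.6, -1.3], [-0.2, -0.6], [0.4, -1.2], [1.2, -1.3], [-1.4, 0.3], [-0.9, 0.5], [-0.5, -0.9], [-0.2, -0.7]]
knob [ 0.54211153 -0.10029864  0.085     ] jig 0.08212443837831007 -0.18040569889993552
knobS [ 0.53864372 -0.10310141  0.085     ] jig 0.07921828432858481 -0.18378733736076044
portal [ 0.4525 -0.2758  0.075 ]
portal [ 0.4651 -0.327   0.075 ]
portal [ 0.4272 -0.335   0.075 ]
portal [ 0.4164 -0.2847  0.075 ]
portalS [ 0.4623 -0.3242  0.075 ]
portalS [ 0.4262 -0.3363  0.075 ]
portalS [ 0.4135 -0.2757  0.075 ]
portalS [ 0.4539 -0.2599  0.075 ]
portalS base [ 0.4512 -0.2855  0.    ]
portalS base [ 0.4157 -0.2877  0.    ]
```

View pics/t3.png

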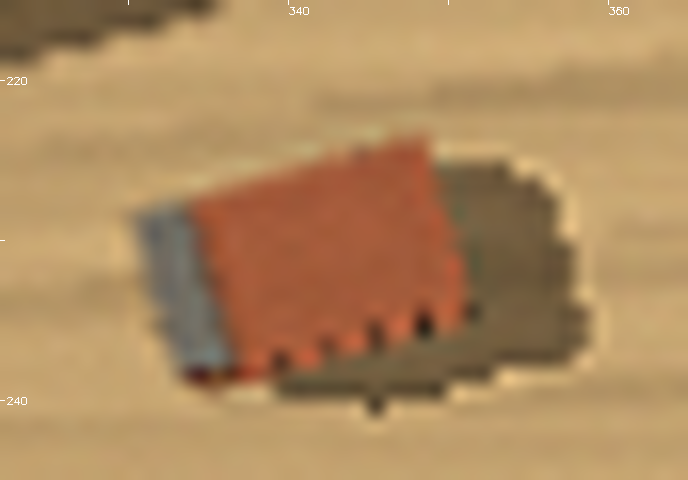

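View pics/s3.png

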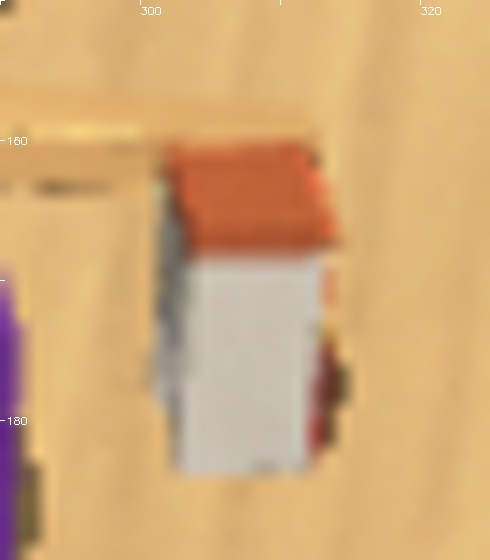

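```bash
cat > go.py <<'E'
import sys
from h import *
from cell import robot
def go(x,y,z,yaw):
    o=robot.observe();Rm=R.from_euler('xyz',o["tool_rot"])
    d=Rm.inv().apply(np.array([x,y,z])-o["tool_pos"])/.025
    dy=(o["tool_rot"][2]-yaw+np.pi)%(2*np.pi)-np.pi
    print("t",round(o["time"],2),"pos",o["tool_pos"].round(4),"rot",o["tool_rot"].round(4),"F",o["contact_force"].round(1),"open",round(o["opening"],4))
    print("delta",d.round(2),"roll",round(np.degrees(dy)/6,2))
go(*map(float,sys.argv[1:5]))
E
python3 go.py .541 -.101 .17 1.39
python3 - <<'E'
from h import *
from cell import robot
c=robot.read_camera("top")
for uv in((72,355),(135,325),(149,371),(86,390)): print(px2z(c,(290+uv[0]/4,120+uv[1]/4),.075).round(3))
E
```

```text
t 0.25 pos [0.2033 0.4839 0.2264] rot [-3.1409e+00 -1.0000e-04  2.7438e+00] F [-0.2  0.5 -0.3] open 0.0916
delta [-21.52 -16.33   2.26] roll 12.93
[ 0.514 -0.193  0.075]
[ 0.538 -0.246  0.075]
[ 0.5   -0.257  0.075]
[ 0.485 -0.204  0.075]
```

```bash
python3 -m crank '{"claw":[1,1,1,1,1,1,1,1],"delta_pos":[[-1.3,-1,0.1],[-2.6,-2,0.2],[-3.9,-3,0.3],[-5.2,-4,0.4],[-6.5,-5,0.5],[-7.8,-6,0.6],[-9.1,-7,0.7],[-10.4,-8,0.8]],"roll":[0.8,1.6,2.4,3.2,4,4.8,5.6,6.4]}' 20; python3 go.py .541 -.101 .17 1.39
```

```text
time: 0.97
tool_pos: [0.3661, 0.1971, 0.2068]
tool_rot: [3.141, 0.0, 2.07]
contact_force: [0.9, 0.2, 0.1]
opening: 0.0916
t 0.97 pos [0.3661 0.1971 0.2068] rot [3.1408 0.     2.0697] F [0.9 0.2 0.1] open 0.0916
delta [-13.82   0.44   1.48] roll 6.49
```

```bash
python3 -m crank '{"claw":[1,1,1,1,1,1,1,1],"delta_pos":[[-1.65,0.05,0.2],[-3.3,0.1,0.4],[-4.95,0.15,0.6],[-6.6,0.2,0.8],[-8.25,0.25,1],[-9.9,0.3,1.2],[-11.55,0.35,1.3],[-12.8,0.4,1.48]],"roll":[0.8,1.6,2.4,3.2,4,4.8,5.6,6.49]}' 20
python3 - <<'E'
from h import *
from cell import robot
o=robot.observe();c=robot.read_camera("wrist");cv2.imwrite("pics/w1.png",c["color"])
E
python3 go.py .541 -.101 .17 1.39
```

```text
time: 1.63
tool_pos: [0.5299, -0.0798, 0.1696]
tool_rot: [3.14, 0.0, 1.388]
contact_force: [0.8, 0.2, -0.5]
opening: 0.0918
t 1.68 pos [ 0.5321 -0.0837  0.1686] rot [3.1386e+00 2.4000e-03 1.3798e+00] F [ 1.4 -4.8  0.1] open 0.0919
delta [-0.61  0.48 -0.05] roll -0.1
```

View pics/w1.png

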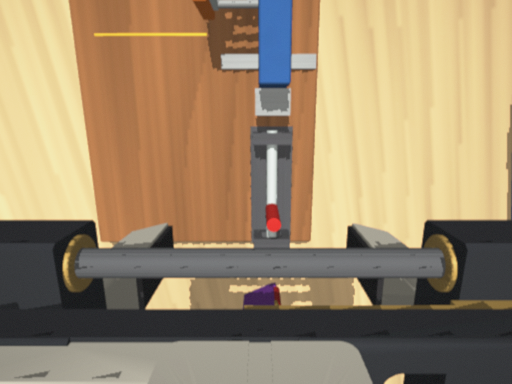

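Run:
```python
from h import *
from cell import robot
o=robot.observe();c=robot.read_camera("wrist");crop(c["color"],230,80,320,250,4,"w2")
print(o["tool_pos"],o["tool_rot"])
J=np.array([.4938,.09195,-.1811])
def W(P):
    a,b=np.cos(J[2]),np.sin(J[2]);P=np.atleast_2d(P);return np.c_[J[0]+a*P[:,0]-b*P[:,1],J[1]+b*P[:,0]+a*P[:,1],P[:,2]]
print(proj(c,W([[.066,-.075,.08],[.09,-.075,.08],[.12,-.225,.018],[.078,-.184,.085],[.078,-.184,.05]]),o).round(1))
for v in (o["tool_pos"]-[0,0,0],o["tool_pos"]*[1,1,0]): print("tcp px",proj(c,v,o))
```

```text
[ 0.53205959 -0.0837366   0.16862791] [3.13864651e+00 2.38777170e-03 1.37981884e+00]
[[251.9  80.5]
 [284.7  80.2]
 [307.4 239.5]
 [268.8 223.8]
 [267.6 211.1]]
tcp px [[257.13739673 243.7680272 ]]
tcp px [[257.94967063 180.64207683]]
```

View pics/w2.png

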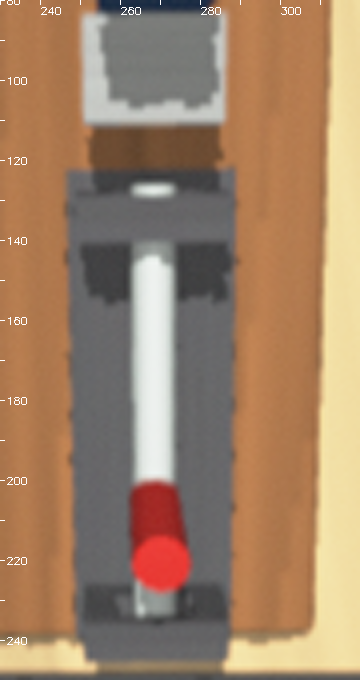

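```bash
python3 - <<'E'
from h import *
from cell import robot
o=robot.observe();c=robot.read_camera("wrist")
P=px2z(c,(269.8,220.4),.085,o);print(o["tool_pos"],P)
d=P[:2]-[.4938,.09195];a,b=np.cos(-.1811),np.sin(-.1811);print(a*d[0]+b*d[1],-b*d[0]+a*d[1])
E
python3 go.py .540 -.101 .06 1.39
```

```text
[ 0.53021609 -0.08076428  0.16864602] [ 0.53678727 -0.09722214  0.085     ]
0.07635637900230446 -0.17833593851631377
t 1.78 pos [ 0.5289 -0.0785  0.1688] rot [-3.1405e+00 -2.0000e-04  1.3909e+00] F [0.  0.6 0.1] open 0.0921
delta [-0.81  0.6   4.35] roll 0.01
```

```bash
python3 -m crank '{"claw":[1,1,1,1,1,1,1,1],"delta_pos":[[0,0,0],[0,0,0],[0,0,0],[0,0,0],[0,0,0],[0,0,0],[0,0,0],[0,0,0]],"roll":[0,0,0,0,0,0,0,0]}' 20
python3 - <<'E'
from h import *
from cell import robot
o=robot.observe();c=robot.read_camera("wrist");crop(c["color"],230,180,320,250,8,"w3")
print(o["tool_pos"],o["tool_rot"])
hsv=cv2.cvtColor(c["color"],cv2.COLOR_BGR2HSV);m=cv2.inRange(hsv,(0,150,200),(8,255,255))+cv2.inRange(hsv,(172,150,200),(180,255,255))
m[250:]=0
ys,xs=np.nonzero(m);print(len(xs),xs.mean(),ys.mean(),xs.min(),xs.max(),ys.min(),ys.max())
P=px2z(c,(xs.mean(),ys.mean()),.085,o);print(P)
d=P[:2]-[.4938,.09195];a,b=np.cos(-.1811),np.sin(-.1811);print(a*d[0]+b*d[1],-b*d[0]+a*d[1])
E
python3 go.py .540 -.101 .06 1.39
```

```text
time: 2.45
tool_pos: [0.5285, -0.0765, 0.1698]
tool_rot: [3.141, -0.0, 1.394]
contact_force: [0.6, 0.1, -0.0]
opening: 0.0918
[ 0.52852997 -0.07648622  0.16979887] [ 3.14143989e+00 -6.12791373e-05  1.39428910e+00]
141 275.6241134751773 227.96453900709218 269 282 222 234
[ 0.53873618 -0.10035457  0.085     ]
0.07883760790099809 -0.18106612158481666
t 2.5 pos [ 0.5286 -0.0766  0.1697] rot [ 3.1415e+00 -1.0000e-04  1.3942e+00] F [ 0.1 -0.4 -1.4] open 0.0919
delta [-0.88  0.62  4.39] roll 0.04
```

View pics/w3.png

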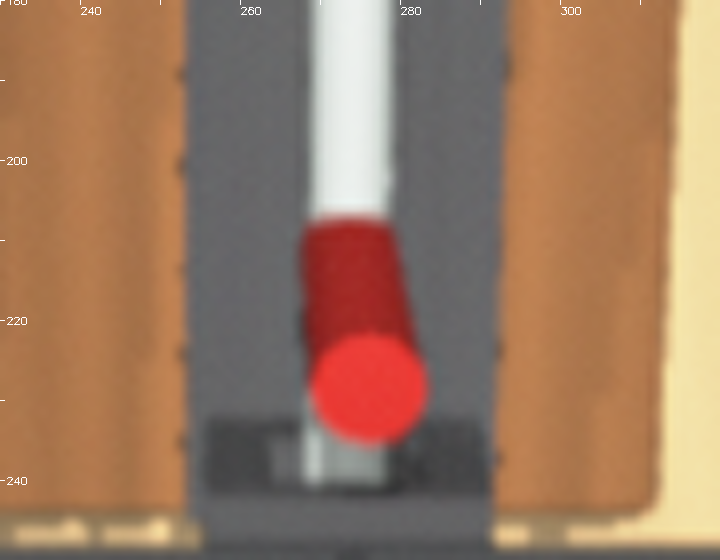

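```bash
python3 go.py .539 -.1005 .054 1.39;python3 -m crank '{"claw":[0.6,0.6,0.6,0.6,0.6,0.6,0.6,0.6],"delta_pos":[[-0.87,0.57,0],[-0.87,0.57,1],[-0.87,0.57,2],[-0.87,0.57,3],[-0.87,0.57,4],[-0.87,0.57,4.6],[-0.87,0.57,4.6],[-0.87,0.57,4.6]],"roll":[0,0,0,0,0,0,0,0]}' 20; python3 go.py .539 -.1005 .054 1.39; python3 -c "
from h import *
from cell import robot
cv2.imwrite('pics/w4.png',robot.read_camera('wrist')['color'])"
```

```text
t 2.5 pos [ 0.5286 -0.0766  0.1697] rot [ 3.1415e+00 -1.0000e-04  1.3942e+00] F [ 0.1 -0.4 -1.4] open 0.0919
delta [-0.87  0.58  4.63] roll 0.04
time: 3.17
tool_pos: [0.5385, -0.1005, 0.0543]
tool_rot: [-3.14, -0.0, 1.394]
contact_force: [-0.1, 0.1, 1.6]
opening: 0.0557
t 3.17 pos [ 0.5385 -0.1005  0.0543] rot [-3.1401e+00 -3.0000e-04  1.3939e+00] F [-0.1  0.1  1.6] open 0.0557
delta [0.   0.02 0.01] roll 0.04
```

View pics/w4.png

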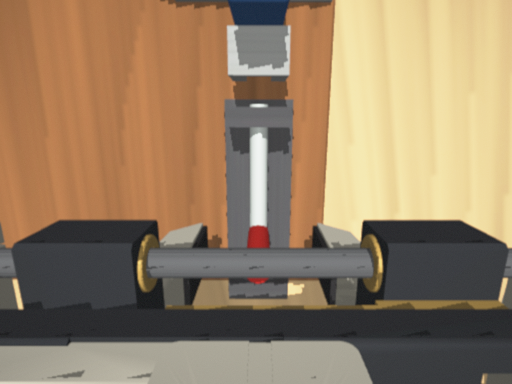

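The knob at (258,255) stands between the fingers. Pinch it.

```bash
python3 -m crank '{"claw":[0,0,0,0,0,0,0,0],"delta_pos":[[0,0,0],[0,0,0],[0,0,0],[0,0,0],[0,0,0],[0,0,0],[0,0,0],[0,0,0]],"roll":[0,0,0,0,0,0,0,0]}' 25
python3 -m crank '{"claw":[0,0,0,0,0,0,0,0],"delta_pos":[[0.2,0,0],[0.45,0,0],[0.7,0,0],[0.95,0,0],[1.2,0,0],[1.45,0,0],[1.65,0,0],[1.7,0,0]],"roll":[0,0,0,0,0,0,0,0]}' 25;python3 go.py .539 -.1005 .054 1.39; python3 -c "
from h import *
from cell import robot
cv2.imwrite('pics/w5.png',robot.read_camera('wrist')['color'])"
```

```text
time: 3.88
tool_pos: [0.5377, -0.1004, 0.0548]
tool_rot: [-3.139, -0.0, 1.394]
contact_force: [-4.4, -0.2, 4.0]
opening: 0.0113
time: 4.55
tool_pos: [0.5447, -0.0618, 0.0547]
tool_rot: [-3.139, 0.006, 1.396]
contact_force: [-9.5, -21.4, 4.4]
opening: 0.011
t 4.55 pos [ 0.5447 -0.0618  0.0547] rot [-3.1393  0.0064  1.3963] F [ -9.5 -21.4   4.4] open 0.011
delta [-1.56  0.04  0.04] roll 0.06
```

View pics/w5.png

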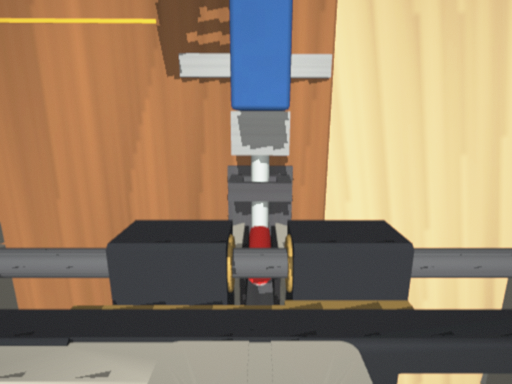

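```bash
python3 -m crank '{"claw":[0.5,0.5,0.5,0.5,0.5,0.5,0.5,0.5],"delta_pos":[[0,0,0],[0,0,0],[0,0,0],[0,0,-0.8],[0,0,-2],[0,0,-3.4],[0,0,-4.6],[0,0,-4.8]],"roll":[0,0,0,0,0,0,0,0]}' 25;python3 go.py .435 -.295 .18 .24; python3 -c "
from h import *
from cell import robot
crop(robot.read_camera('top')['color'],175,165,305,265,6,'t5')"
```

```text
time: 5.27
tool_pos: [0.5491, -0.0588, 0.1803]
tool_rot: [3.132, 0.0, 1.395]
contact_force: [0.7, 0.1, 1.1]
opening: 0.0461
t 5.27 pos [ 0.5491 -0.0588  0.1803] rot [3.1316e+00 1.0000e-04 1.3946e+00] F [0.7 0.1 1.1] open 0.0461
delta [-10.1   -2.84  -0.02] roll 11.03
```

View pics/t5.png

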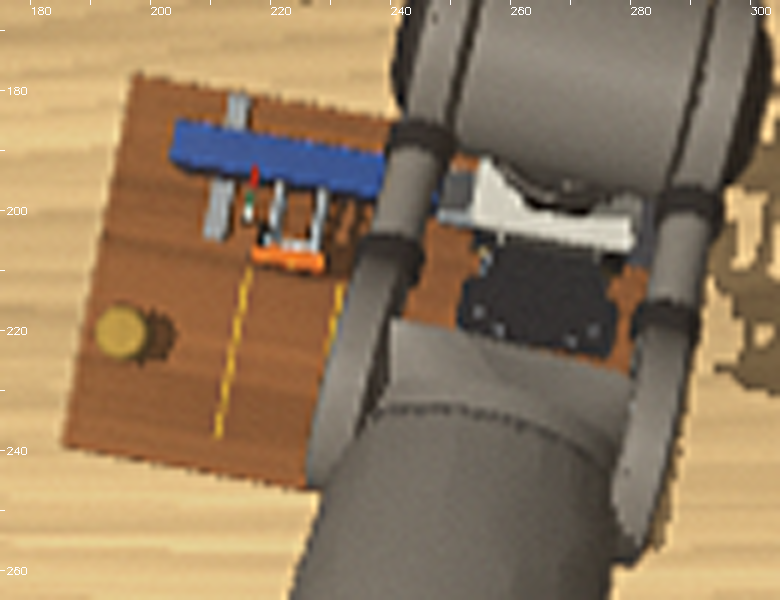

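```bash
python3 -m crank '{"claw":[0.9,0.9,0.9,0.9,0.9,0.9,0.9,0.9],"delta_pos":[[-1.2,-0.3,0],[-2.6,-0.7,0],[-4.0,-1.1,0],[-5.4,-1.5,0],[-6.8,-1.9,0],[-8.2,-2.3,0],[-9.4,-2.6,0],[-10.1,-2.84,0]],"roll":[1.1,2.2,3.3,4.5,5.7,6.9,8.1,9.2]}' 25;python3 go.py .435 -.295 .18 .24
```

```text
time: 5.98
tool_pos: [0.4304, -0.297, 0.1732]
tool_rot: [-3.14, 0.001, 0.422]
contact_force: [0.4, 0.7, -0.3]
opening: 0.0825
t 5.98 pos [ 0.4304 -0.297   0.1732] rot [-3.1405e+00  8.0000e-04  4.2250e-01] F [ 0.4  0.7 -0.3] open 0.0825
delta [ 0.2   0.   -0.27] roll 1.74
```

```bash
python3 -m crank '{"claw":[0.9,0.9,0.9,0.9,0.9,0.9,0.9,0.9],"delta_pos":[[0,0,-0.2],[0,0,-0.3],[0,0,-0.3],[0,0,-0.3],[0,0,-0.3],[0,0,-0.3],[0,0,-0.3],[0,0,-0.3]],"roll":[0.8,1.6,1.7,1.7,1.7,1.7,1.7,1.7]}' 25
python3 - <<'E'
from h import *
from cell import robot
import pickle
o=robot.observe();c=robot.read_camera("wrist");cv2.imwrite("pics/w6.png",c["color"]);pickle.dump((o,c),open("w6.pkl","wb"))
c=robot.read_camera("top");cv2.imwrite("pics/t6.png",c["color"])
E
python3 go.py .44 -.3055 .18 .24
```

```text
time: 6.65
tool_pos: [0.432, -0.2945, 0.182]
tool_rot: [-3.141, 0.0, 0.254]
contact_force: [0.1, -0.4, -0.5]
opening: 0.0829
t 6.75 pos [ 0.432  -0.2947  0.1821] rot [-3.1415e+00 -1.0000e-04  2.5320e-01] F [-0.1 -0.9 -0.1] open 0.0827
delta [0.2  0.5  0.09] roll 0.13
```

View pics/w6.png

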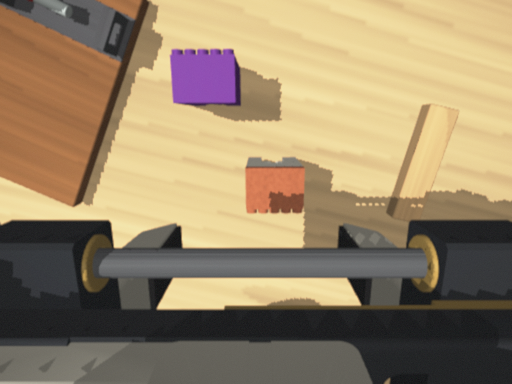

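Run:
```python
from h import *
import pickle
o,c=pickle.load(open("w6.pkl","rb"));crop(c["color"],230,145,320,225,8,"w7")
```

```text
(no output)
```

View pics/w7.png

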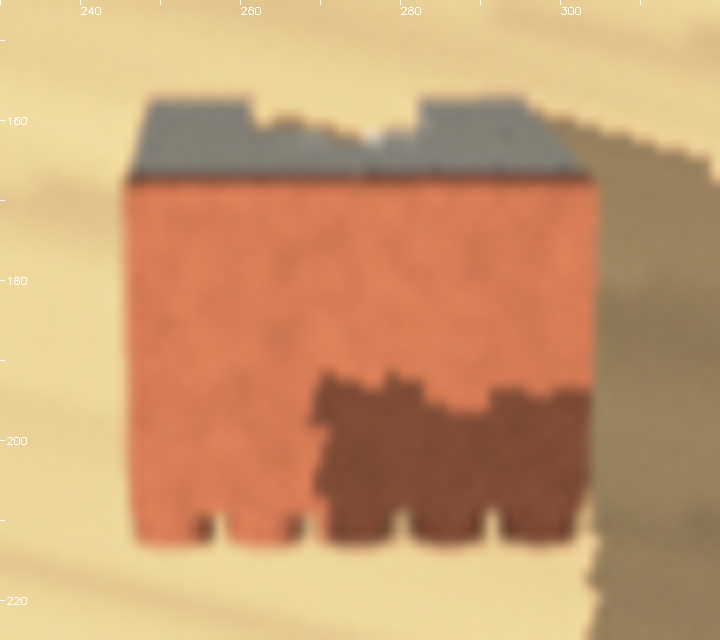

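Run:
```python
from h import *
import pickle
o,c=pickle.load(open("w6.pkl","rb"))
L=px2z(c,(245.1,166.8),.075,o);Rr=px2z(c,(304.1,166.8),.075,o)
F=[px2z(c,p,.075,o) for p in((246.5,209),(303.5,209))]
print(L,Rr,np.linalg.norm(L-Rr));d=L-Rr;yaw=np.arctan2(-d[0],d[1]);print("yaw",yaw)
m=(L+Rr)/2-.018*np.array([np.cos(yaw),np.sin(yaw),0]);print(m,(F[0]+F[1])/2-m)
BL=px2z(c,(248.5,157),0,o);BR=px2z(c,(295.2,157),0,o)
print("base",BL,BR,(BL+BR)/2-.018*np.array([np.cos(yaw),np.sin(yaw),0]),np.linalg.norm(BL-BR))
```

```text
[ 0.45325816 -0.27624961  0.075     ] [ 0.4657239 -0.3241689  0.075    ] 0.04951416749792352
yaw 0.25449953828686595
[ 0.44207082 -0.30474096  0.075     ] [-0.01810387 -0.00550177  0.        ]
base [ 0.45216227 -0.27677037  0.        ] [ 0.46472821 -0.32508207  0.        ] [ 0.44102503 -0.30545792  0.        ] 0.04991917038827559
```

```bash
python3 go.py .4416 -.305 .021 .2545;python3 -m crank '{"claw":[0.9,0.9,0.9,0.9,0.9,0.9,0.9,0.9],"delta_pos":[[0.28,0.50,0],[0.28,0.50,1],[0.28,0.50,2.4],[0.28,0.50,3.8],[0.28,0.50,5],[0.28,0.50,5.9],[0.28,0.50,6.3],[0.28,0.50,6.4]],"roll":[0,0,0,0,0,0,0,0]}' 25;python3 go.py .4416 -.305 .021 .2545
```

```text
t 6.75 pos [ 0.432  -0.2947  0.1821] rot [-3.1415e+00 -1.0000e-04  2.5320e-01] F [-0.1 -0.9 -0.1] open 0.0827
delta [0.27 0.5  6.45] roll -0.01
time: 7.42
tool_pos: [0.441, -0.3044, 0.0204]
tool_rot: [-3.139, 0.002, 0.253]
contact_force: [-1.4, -0.2, 0.1]
opening: 0.0824
t 7.42 pos [ 0.441  -0.3044  0.0204] rot [-3.1385e+00  1.9000e-03  2.5270e-01] F [-1.4 -0.2  0.1] open 0.0824
delta [ 0.02  0.03 -0.02] roll -0.02
```

```bash
python3 -m crank '{"claw":[0,0,0,0,0,0,0,0],"delta_pos":[[0,0,0],[0,0,0],[0,0,0],[0,0,0],[0,0,0],[0,0,0],[0,0,0],[0,0,0]],"roll":[0,0,0,0,0,0,0,0]}' 40;python3 -m crank '{"claw":[0,0,0,0,0,0,0,0],"delta_pos":[[0,0,0],[0,0,0],[0,0,-0.5],[0,0,-1.5],[0,0,-2.8],[0,0,-3.8],[0,0,-4.2],[0,0,-4.2]],"roll":[0,0,0,0,0,0,0,0]}' 40; python3 -c "
from h import *
from cell import robot
cv2.imwrite('pics/w8.png',robot.read_camera('wrist')['color'])"
python3 go.py .46 .098 .13 -.181
```

```text
time: 8.08
tool_pos: [0.4422, -0.3054, 0.023]
tool_rot: [3.141, -0.001, 0.253]
contact_force: [-0.8, 0.4, 6.5]
opening: 0.0498
time: 8.75
tool_pos: [0.4428, -0.306, 0.1293]
tool_rot: [3.138, -0.003, 0.253]
contact_force: [1.0, -0.4, -2.1]
opening: 0.0494
t 8.8 pos [ 0.4419 -0.3052  0.1273] rot [ 3.1406e+00 -7.0000e-04  2.5250e-01] F [ 1.4  1.  -2.5] open 0.0504
delta [  4.73 -15.44  -0.12] roll 4.14
```

View pics/w8.png

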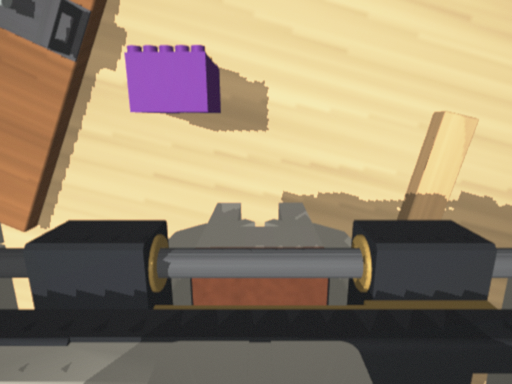

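```bash
python3 go.py .463 .0975 .13 -.181; python3 -m crank '{"claw":[0,0,0,0,0,0,0,0],"delta_pos":[[0.2,-0.7,0],[0.55,-1.9,0],[0.9,-3.2,0],[1.3,-4.5,0],[1.7,-5.8,0],[2.1,-7.1,0],[2.5,-8.4,0],[2.9,-9.5,0]],"roll":[0.2,0.6,1,1.4,1.8,2.2,2.6,3]}' 40;python3 go.py .463 .0975 .13 -.181
```

```text
t 8.8 pos [ 0.4419 -0.3052  0.1273] rot [ 3.1406e+00 -7.0000e-04  2.5250e-01] F [ 1.4  1.  -2.5] open 0.0504
delta [  4.84 -15.39  -0.12] roll 4.14
time: 9.47
tool_pos: [0.4508, -0.0547, 0.125]
tool_rot: [-3.14, 0.005, -0.064]
contact_force: [0.1, 0.1, -2.0]
opening: 0.05
t 9.47 pos [ 0.4508 -0.0547  0.125 ] rot [-3.1402  0.0046 -0.0636] F [ 0.1  0.1 -2. ] open 0.05
delta [ 0.1  -6.11 -0.19] roll 1.12
```

```bash
python3 -m crank '{"claw":[0,0,0,0,0,0,0,0],"delta_pos":[[0,-1,0],[0,-2.3,0],[0.1,-3.6,0],[0.1,-4.8,0],[0.1,-5.7,0],[0.1,-6.1,0],[0.1,-6.1,0],[0.1,-6.1,0]],"roll":[0.2,0.4,0.6,0.8,1,1.12,1.12,1.12]}' 40;
python3 -m crank '{"claw":[0,0,0,0,0,0,0,0],"delta_pos":[[0,0,0],[0,0,0],[0,0,0],[0,0,0],[0,0,0],[0,0,0],[0,0,0],[0,0,0]],"roll":[0,0,0,0,0,0,0,0]}' 40
python3 - <<'E'
from h import *
from cell import robot
import pickle
o=robot.observe();c=robot.read_camera("wrist");cv2.imwrite("pics/w9.png",c["color"]);pickle.dump((o,c),open("w9.pkl","wb"))
c=robot.read_camera("top");cv2.imwrite("pics/t9.png",c["color"])
c=robot.read_camera("side");cv2.imwrite("pics/s9.png",c["color"])
E
python3 go.py .463 .0975 .13 -.181
```

```text
time: 10.13
tool_pos: [0.4634, 0.0952, 0.1254]
tool_rot: [3.141, 0.003, -0.177]
contact_force: [-0.1, -0.1, -2.1]
opening: 0.0498
time: 10.8
tool_pos: [0.4646, 0.0949, 0.1273]
tool_rot: [-3.141, -0.0, -0.179]
contact_force: [0.6, -0.1, -2.1]
opening: 0.0496
t 10.95 pos [0.4646 0.095  0.1273] rot [-3.1415e+00 -1.0000e-04 -1.7890e-01] F [ 0.4  0.2 -2.3] open 0.0501
delta [-0.08 -0.09 -0.11] roll 0.02
```

View pics/w9.png

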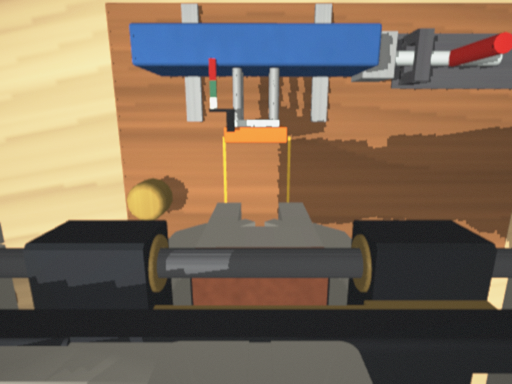

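View pics/s9.png

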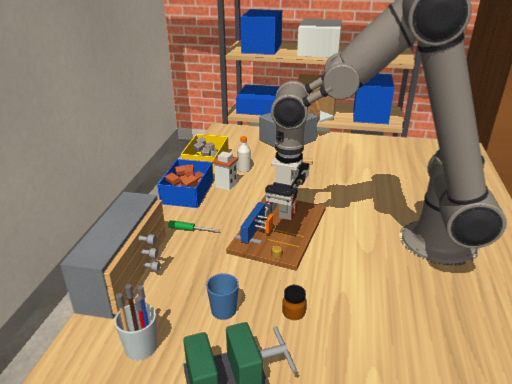

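Run:
```python
from h import *
import pickle
o,c=pickle.load(open("w9.pkl","rb"));crop(c["color"],110,0,310,75,4,"w10");crop(c["color"],190,75,320,225,5,"w11");crop(c["color"],350,0,512,100,4,"w12")
```

```text
(no output)
```

View pics/w10.png

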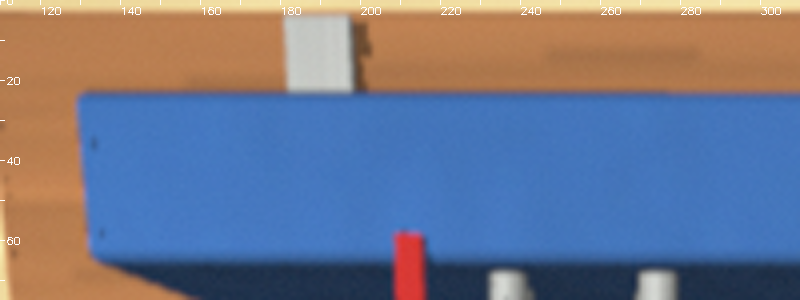

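View pics/w11.png

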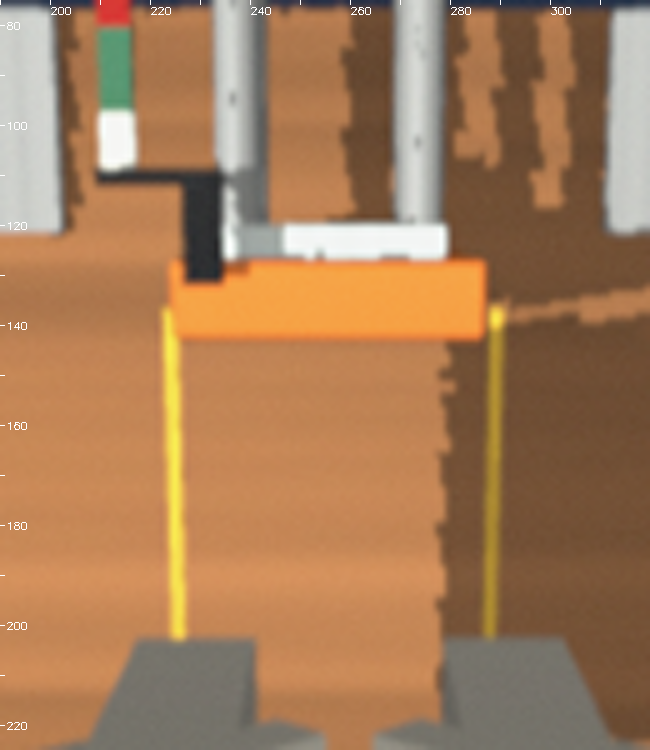

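View pics/w12.png

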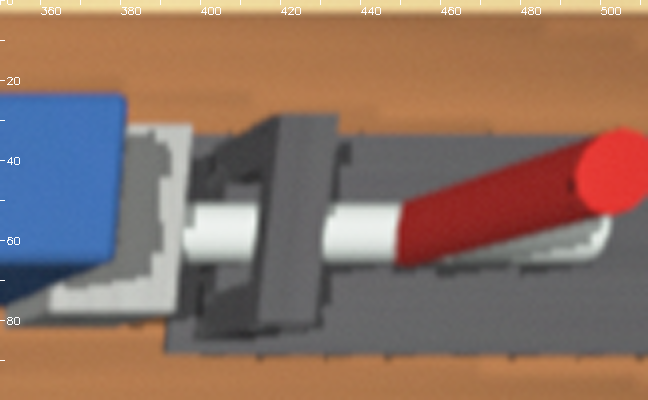

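```bash
cat > fit.py <<'E'
from h import *
import pickle
from scipy.optimize import least_squares
o,c=pickle.load(open("w9.pkl","rb"))
pts=[((.09,.075,.08),(129.2,23.2)),((.066,.075,.08),(132.2,65.2)),((.09,-.075,.08),(381,23.5)),((.066,-.075,.08),(378,65.4)),
((.02,.02,.081),(223.7,142.6)),((.02,-.02,.081),(286.9,142.6)),((.03,.02,.081),(223.7,126.8)),((.03,-.02,.081),(286.8,126.8))]
def W(p,P):
    a,b=np.cos(p[2]),np.sin(p[2]);P=np.atleast_2d(P)
    return np.c_[p[0]+a*P[:,0]-b*P[:,1],p[1]+b*P[:,0]+a*P[:,1],P[:,2]]
r=least_squares(lambda p:(proj(c,W(p,[a for a,b in pts]),o)-[b for a,b in pts]).ravel(),[.494,.092,-.18])
J=r.x;print(J,r.fun.reshape(-1,2).round(1).tolist())
def inj(P):
    d=P[:2]-J[:2];a,b=np.cos(J[2]),np.sin(J[2]);return a*d[0]+b*d[1],-b*d[0]+a*d[1]
print("knob",inj(px2z(c,(504,42.5),.085,o)))
for p in((225,202),(288,202),(223.5,140),(289,140)): print("line",inj(px2z(c,p,.018,o)))
for nm,p,z in(("fence",(.066,0,.08),0),): pass
print("tcp in jig",inj(o["tool_pos"]),o["tool_rot"][2]-J[2])
ub=o["tool_pos"][2]-.0225
for p in((222.5,203),(301,203)): print("portal back bottom in jig?",inj(px2z(c,p,ub,o)))
E
python3 fit.py
```

```text
[ 0.49433834  0.09305117 -0.17940735] [[-2.4, -1.1], [-1.4, 0.7], [2.3, -1.2], [1.5, 0.8], [0.1, 0.6], [-0.1, 0.6], [-0.3, 0.3], [0.3, 0.4]]
knob (np.float64(0.0781946759946585), np.float64(-0.14410596963863673))
line (np.float64(-0.03590342187428538), np.float64(0.027354535061881464))
line (np.float64(-0.03583646151183122), np.float64(-0.027485312345049008))
line (np.float64(0.01739705101150525), np.float64(0.027239015648110064))
line (np.float64(0.01745468094141664), np.float64(-0.027096438231350727))
tcp in jig (np.float64(-0.02959037578669626), np.float64(-0.003465484159247141)) 0.00036638299763092075
portal back bottom in jig? (np.float64(-0.012859317050395346), np.float64(0.019023778977698136))
portal back bottom in jig? (np.float64(-0.012802864124105091), np.float64(-0.027134688099591044))
```

```bash
python3 -m crank '{"claw":[0,0,0,0,0,0,0,0],"delta_pos":[[0,-0.14,0.5],[0,-0.14,1.2],[0,-0.14,1.9],[0,-0.14,2.5],[0,-0.14,3],[0,-0.14,3.2],[0,-0.14,3.3],[0,-0.14,3.35]],"roll":[0,0,0,0,0,0,0,0]}' 40; python3 -m crank '{"claw":[0,0,0,0,0,0,0,0],"delta_pos":[[0,0,0],[0,0,0],[0,0,0],[0,0,0],[0,0,0],[0,0,0],[0,0,0],[0,0,0]],"roll":[0,0,0,0,0,0,0,0]}' 40;python3 go.py .4652 .0983 .0405 -.1794
```

```text
time: 11.62
tool_pos: [0.4654, 0.0985, 0.0435]
tool_rot: [-3.141, -0.0, -0.179]
contact_force: [0.1, -0.2, -1.8]
opening: 0.0498
time: 12.28
tool_pos: [0.4652, 0.0984, 0.0435]
tool_rot: [-3.141, -0.0, -0.179]
contact_force: [0.6, 0.7, -1.4]
opening: 0.0499
t 12.28 pos [0.4652 0.0984 0.0435] rot [-3.1415e+00 -1.0000e-04 -1.7900e-01] F [ 0.6  0.7 -1.4] open 0.0499
delta [0.   0.01 0.12] roll 0.0
```

```bash
for i in 1; do python3 -m crank '{"claw":[0,0,0,0,0,0,0,0],"delta_pos":[[0,0,0.02],[0,0,0.04],[0,0,0.06],[0,0,0.06],[0,0,0.06],[0,0,0.06],[0,0,0.06],[0,0,0.06]],"roll":[0,0,0,0,0,0,0,0]}' 40;done; python3 -m crank '{"claw":[0,0,0,0,0,0,0,0],"delta_pos":[[0,0,0.01],[0,0,0.02],[0,0,0.03],[0,0,0.03],[0,0,0.03],[0,0,0.03],[0,0,0.03],[0,0,0.03]],"roll":[0,0,0,0,0,0,0,0]}' 40
python3 -c "
from h import *
from cell import robot
crop(robot.read_camera('side')['color'],240,170,330,260,8,'s13')"
```

```text
time: 12.95
tool_pos: [0.4652, 0.0984, 0.042]
tool_rot: [-3.141, -0.0, -0.179]
contact_force: [0.3, 0.5, -2.2]
opening: 0.0502
time: 13.62
tool_pos: [0.4652, 0.0984, 0.0412]
tool_rot: [-3.141, -0.0, -0.179]
contact_force: [-0.4, 0.2, -2.5]
opening: 0.0497
```

View pics/s13.png

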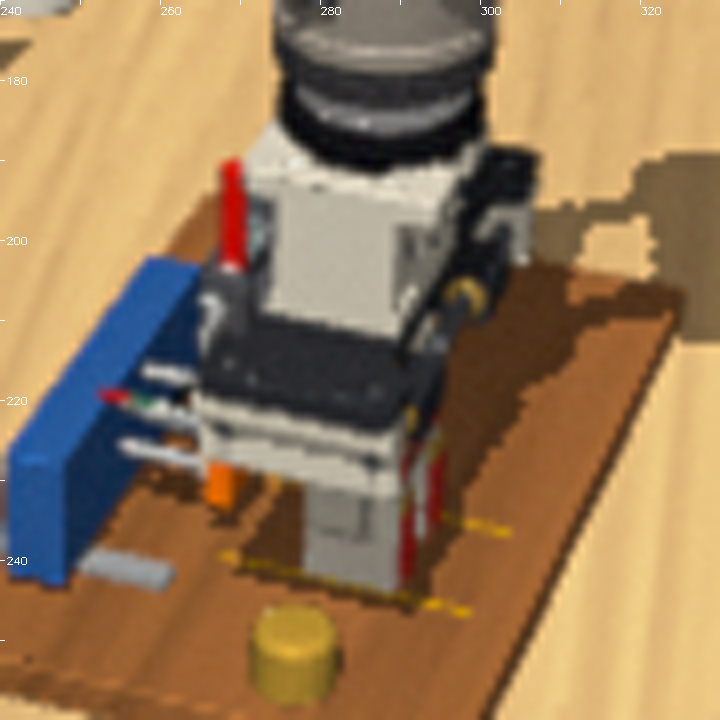

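```bash
python3 -m crank '{"claw":[0,0,0,0,0,0,0,0],"delta_pos":[[0,0,0.01],[0,0,0.02],[0,0,0.02],[0,0,0.02],[0,0,0.02],[0,0,0.02],[0,0,0.02],[0,0,0.02]],"roll":[0,0,0,0,0,0,0,0]}' 40; python3 -m crank '{"claw":[0,0,0,0,0,0,0,0],"delta_pos":[[0,0,0.01],[0,0,0.02],[0,0,0.02],[0,0,0.02],[0,0,0.02],[0,0,0.02],[0,0,0.02],[0,0,0.02]],"roll":[0,0,0,0,0,0,0,0]}' 40
```

```text
time: 14.33
tool_pos: [0.4653, 0.0984, 0.041]
tool_rot: [-3.141, -0.0, -0.179]
contact_force: [-2.3, 0.4, 6.1]
opening: 0.0499
time: 15.0
tool_pos: [0.4653, 0.0985, 0.041]
tool_rot: [-3.141, -0.001, -0.179]
contact_force: [-3.9, 0.1, 11.2]
opening: 0.0497
```

```bash
python3 -m crank '{"claw":[0,0,0,0,0,0,0,0],"delta_pos":[[0,0,-0.01],[0,0,-0.03],[0,0,-0.032],[0,0,-0.032],[0,0,-0.032],[0,0,-0.032],[0,0,-0.032],[0,0,-0.032]],"roll":[0,0,0,0,0,0,0,0]}' 40; python3 go.py .4943 .093 .041 -.1794
```

```text
time: 15.67
tool_pos: [0.4653, 0.0984, 0.041]
tool_rot: [-3.141, -0.0, -0.179]
contact_force: [-0.5, -0.9, 2.5]
opening: 0.0499
t 15.67 pos [0.4653 0.0984 0.041 ] rot [-3.1415e+00 -1.0000e-04 -1.7900e-01] F [-0.5 -0.9  2.5] open 0.0499
delta [1.18 0.01 0.  ] roll 0.0
```

```bash
python3 -m crank '{"claw":[0,0,0,0,0,0,0,0],"delta_pos":[[0,0,-0.02],[0.2,0,-0.02],[0.4,0,-0.02],[0.6,0,-0.02],[0.8,0,-0.02],[1.0,0,-0.02],[1.15,0,-0.02],[1.2,0,-0.02]],"roll":[0,0,0,0,0,0,0,0]}' 40
python3 - <<'E'
from h import *
from cell import robot
c=robot.read_camera("wrist");crop(c["color"],190,60,320,225,4,"w14")
crop(robot.read_camera('side')['color'],240,170,330,260,8,'s14')
E
python3 go.py .4943 .093 .041 -.1794
```

```text
time: 16.33
tool_pos: [0.4956, 0.0929, 0.0415]
tool_rot: [-3.141, -0.001, -0.179]
contact_force: [1.0, -0.1, -1.2]
opening: 0.0498
t 16.43 pos [0.4949 0.093  0.0414] rot [-3.1415  0.     -0.1791] F [-0.3  1.  -1.4] open 0.0497
delta [-0.02  0.    0.02] roll 0.0
```

View pics/w14.png

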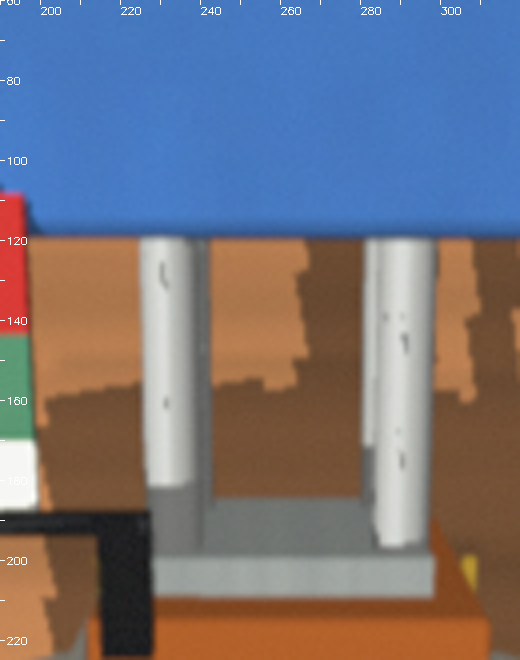

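View pics/s14.png

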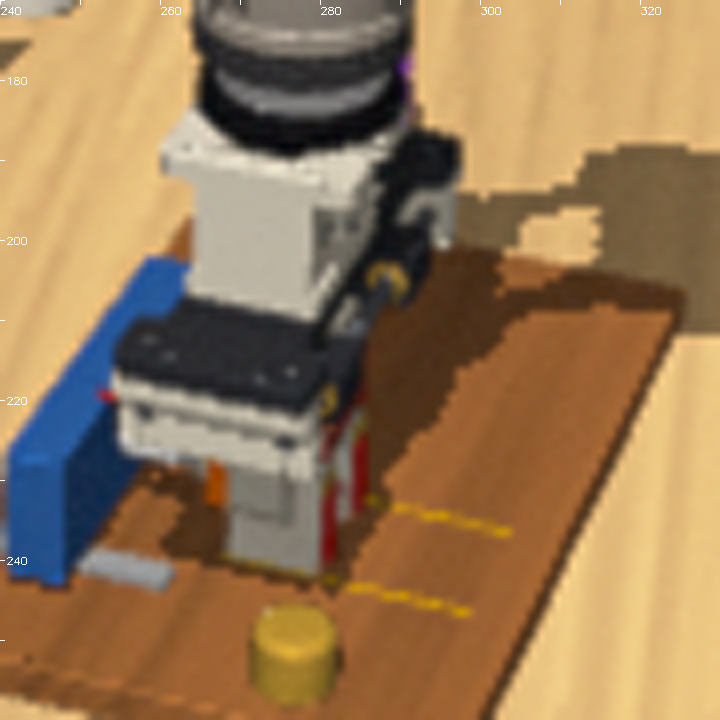

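```bash
python3 -m crank '{"claw":[0,0,0,0,0,0,0,0],"delta_pos":[[0.03,0,0],[0.06,0,0],[0.09,0,0],[0.12,0,0],[0.16,0,0],[0.2,0,0],[0.24,0,0],[0.24,0,0]],"roll":[0,0,0,0,0,0,0,0]}' 45; python3 -m crank '{"claw":[0,0,0,0,0,0,0,0],"delta_pos":[[0,0,0],[0,0,0],[0,0,0],[0,0,0],[0,0,0],[0,0,0],[0,0,0],[0,0,0]],"roll":[0,0,0,0,0,0,0,0]}' 45;python3 go.py .4943 .093 .041 -.1794
```

```text
time: 17.1
tool_pos: [0.5006, 0.092, 0.0415]
tool_rot: [-3.142, 0.0, -0.179]
contact_force: [-1.8, 0.9, -1.2]
opening: 0.0496
time: 17.77
tool_pos: [0.5006, 0.092, 0.0415]
tool_rot: [-3.141, 0.0, -0.179]
contact_force: [-1.4, 0.2, -1.8]
opening: 0.0498
t 17.77 pos [0.5006 0.092  0.0415] rot [-3.1415  0.     -0.1789] F [-1.4  0.2 -1.8] open 0.0498
delta [-0.25  0.01  0.02] roll 0.0
```

```bash
python3 -m crank '{"claw":[0,0,0,0,0,0,0,0],"delta_pos":[[0.05,0,0],[0.1,0,0],[0.15,0,0],[0.2,0,0],[0.25,0,0],[0.3,0,0],[0.3,0,0],[0.3,0,0]],"roll":[0,0,0,0,0,0,0,0]}' 45; python3 go.py .4943 .093 .041 -.1794
python3 - <<'E'
from h import *
from cell import robot
c=robot.read_camera("wrist");crop(c["color"],110,60,320,225,4,"w15")
E
```

```text
time: 18.43
tool_pos: [0.5072, 0.0908, 0.0414]
tool_rot: [3.142, 0.002, -0.179]
contact_force: [-5.6, 1.6, 2.1]
opening: 0.0496
t 18.43 pos [0.5072 0.0908 0.0414] rot [ 3.1415e+00  1.9000e-03 -1.7900e-01] F [-5.6  1.6  2.1] open 0.0496
delta [-0.52  0.01  0.02] roll 0.0
```

View pics/w15.png

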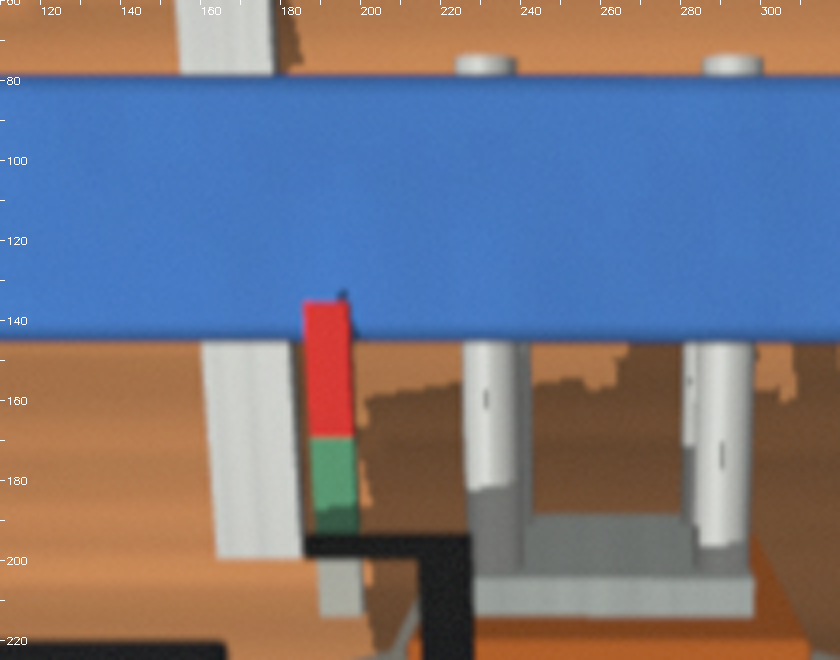

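```bash
python3 -m crank '{"claw":[0,0,0,0,0,0,0,0],"delta_pos":[[0.04,0,-0.01],[0.08,0,-0.02],[0.12,0,-0.02],[0.16,0,-0.02],[0.2,0,-0.02],[0.22,0,-0.02],[0.22,0,-0.02],[0.22,0,-0.02]],"roll":[0,0,0,0,0,0,0,0]}' 45; python3 -m crank '{"claw":[0,0,0,0,0,0,0,0],"delta_pos":[[0,0,0],[0,0,0],[0,0,0],[0,0,0],[0,0,0],[0,0,0],[0,0,0],[0,0,0]],"roll":[0,0,0,0,0,0,0,0]}' 45; python3 go.py .4943 .093 .041 -.1794
python3 - <<'E'
from h import *
from cell import robot
c=robot.read_camera("wrist");crop(c["color"],110,60,320,225,4,"w16");cv2.imwrite("pics/w16f.png",c["color"])
c=robot.read_camera("side");crop(c["color"],240,170,330,260,8,'s16')
E
```

```text
time: 19.15
tool_pos: [0.5113, 0.0901, 0.0415]
tool_rot: [3.141, 0.005, -0.179]
contact_force: [-8.6, 2.8, 1.5]
opening: 0.0497
time: 19.82
tool_pos: [0.5112, 0.0901, 0.0414]
tool_rot: [3.141, 0.005, -0.179]
contact_force: [-8.3, 2.8, 1.2]
opening: 0.0497
t 19.82 pos [0.5112 0.0901 0.0414] rot [ 3.1412  0.0049 -0.179 ] F [-8.3  2.8  1.2] open 0.0497
delta [-0.69  0.    0.02] roll 0.0
```

View pics/w16.png

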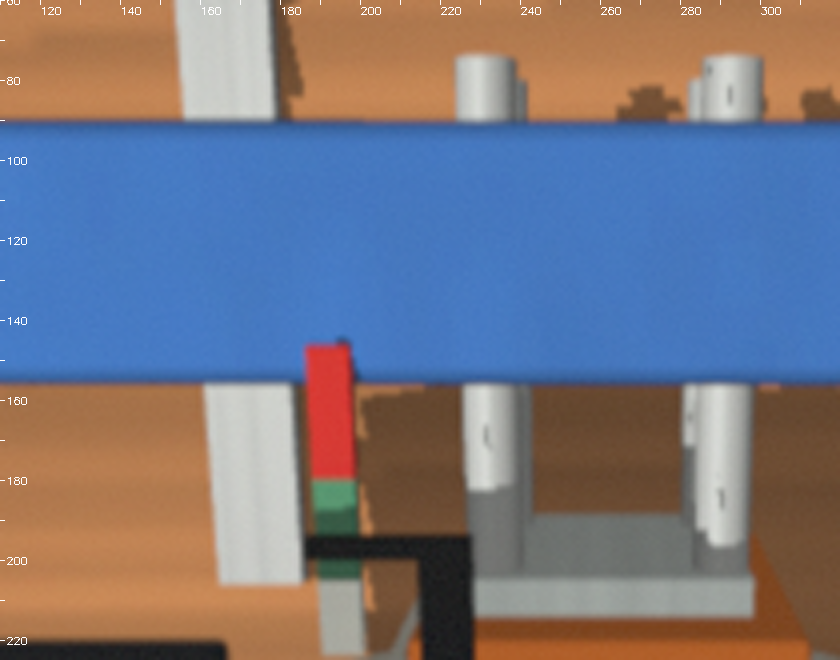

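View pics/s16.png

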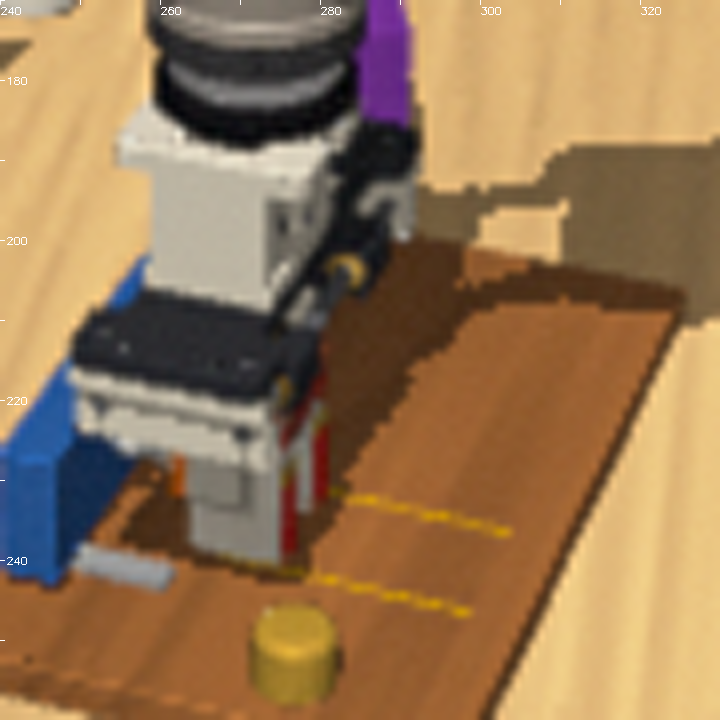

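View pics/w16f.png

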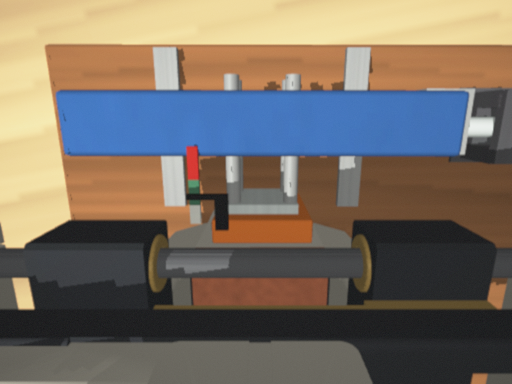

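```bash
python3 -m crank '{"claw":[0,0,0,0,0,0,0,0],"delta_pos":[[0.03,0,0],[0.06,0,0],[0.08,0,0],[0.08,0,0],[0.08,0,0],[0.08,0,0],[0.08,0,0],[0.08,0,0]],"roll":[0,0,0,0,0,0,0,0]}' 45; python3 -m crank '{"claw":[0,0,0,0,0,0,0,0],"delta_pos":[[0,0,0],[0,0,0],[0,0,0],[0,0,0],[0,0,0],[0,0,0],[0,0,0],[0,0,0]],"roll":[0,0,0,0,0,0,0,0]}' 45
python3 - <<'E'
from h import *
from cell import robot
o=robot.observe();c=robot.read_camera("wrist");crop(c["color"],170,120,320,245,5,"w17")
d=o["tool_pos"][:2]-[.49434,.09305];a,b=np.cos(-.1794),np.sin(-.1794);print("tcp jig",a*d[0]+b*d[1],-b*d[0]+a*d[1],o["tool_rot"],o["tool_rot"][2]+.1794)
c=robot.read_camera("top");crop(c["color"],175,165,305,265,6,'t17')
E
```

```text
time: 20.58
tool_pos: [0.5128, 0.0898, 0.0414]
tool_rot: [3.141, 0.006, -0.179]
contact_force: [-9.6, 2.8, 2.2]
opening: 0.0498
time: 21.25
tool_pos: [0.5128, 0.0898, 0.0414]
tool_rot: [3.141, 0.006, -0.179]
contact_force: [-9.7, 2.5, 1.9]
opening: 0.0497
tcp jig 0.01877082613109637 5.9485243216883445e-05 [ 3.14108637  0.0055857  -0.17897595] 0.00042405210070839416
```

View pics/w17.png

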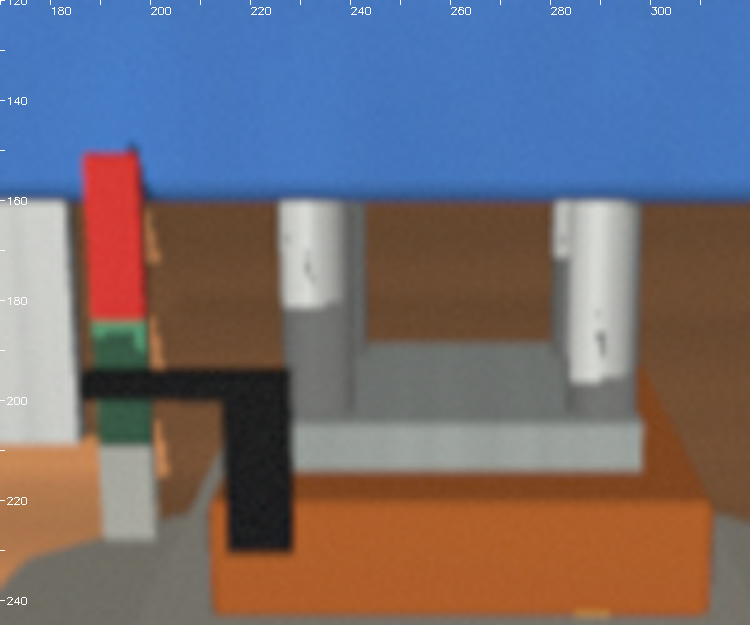

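View pics/t17.png

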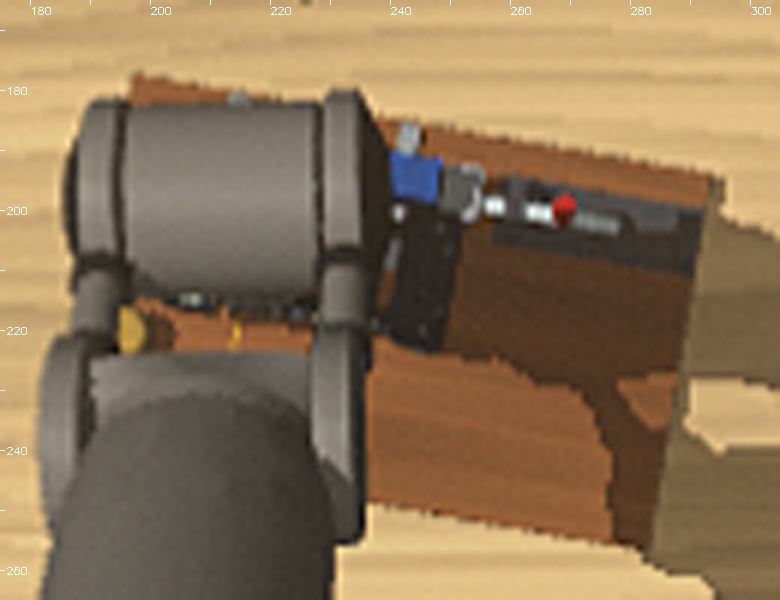

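```bash
python3 -c "
from cell import robot
print(robot.hand_in());print(robot.observe()['contact_force'])"
```

```text
the job is handed in; nothing more can be done
None
the job is handed in; nothing more can be done
```

I slid the bolt home, set the portal on the board between the yellow lines with its plain back to the pad, and handed in at about 21 s while still holding it pressed. `hand_in()` gives no verdict.

**Bolt:** it moved about 39 mm and stopped hard at about 21 N. The wrist camera then put the knob at jig y = -144 mm, which is where it should be when home. The fence was still at the locked position at the end, as far as the pictures show.

**Portal:** the pad pointer stood in the middle of the green, and the wrist force read about 10 N along the pressing direction. The tool was centred within about 1 mm and square to the jig to 0.0004 rad, with 0.006 rad of pitch.

**Bystanders:** nothing I did touched any of them, and none had moved in the pictures I viewed. I did not measure their positions again at the end.

**Disagreements:** while setting the portal down, I pressed it onto the board with about 13 N for a moment, then backed off. In the final pose it still pressed down with about 4 N. The tool and pad positions along the pressing direction differ by about 2 mm, which is within the calibration error.

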